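# Load the vial carrier into the sample reader from under a stacked caddy

## Robot

A 7-joint arm with a two-finger parallel gripper is mounted at the origin on the work surface. World frame = base frame: x ahead of the robot, y to its left, z up, the work surface at z = 0. Lengths are in m, angles in rad, forces in N, time in s.
With the tool pointing down it reaches from about 0.425 to 0.875 m from the base axis. Payload 9.9 kg.
Tool frame: the origin (TCP) lies at the very end of the fingers, on their centre line; the grasp point (between the pads) lies 19 mm behind it (robot.tcp_to_grasp is the distance from the TCP to the grasp point, in m); z points along the fingers, y is the line along which they close (so a half turn about z gives the same grasp; the last joint's range is limited). The gripper opens to 85 mm and grips with 20 to 120 N. Pads are 22 mm wide; open, the fingers measure 114 mm over their backs; the gripper's body (76 mm by 85 mm) begins 54 mm behind the grasp point. The pads swing forward as they close: fully open they stand 13 mm farther back than shut.
Start: joints at [-1.353, 0.576, 0.025, 1.437, -0.015, 1.129, -0.057], TCP at [0.201, 0.644, 0.231] pointing down, gripper open.
Joint ranges: [-2.76, 2.76], [-0.34, 2.15], [-1.52, 1.57], [0.19, 2.46], [-1.09, 4.23], [0.17, 1.99], [-2.82, 2.82]. Speed limits (rad/s): [2.22, 2.22, 3.01, 3.01, 3.14, 3.14, 3.14].

## Interface

Orientations are given as a unit quaternion [x, y, z, w].
In Python, from rig import robot gives the robot as it stands.
- The arm moves only by the tool move_arm, never from a script. Its argument "series" is a list of rows, each a list of 5 numbers: the opening, from -1 (shut) to 1 (fully open), then the shift along the tool's x, y, z in cm, then the turn about the tool's z in rad. In form: [[fingers, x, y, z, twist], ...]. A call has 1 to 8 rows; each row shifts and turns the commanded pose from where the row before left it, along the tool's axes as they then stand; what a row does not reach is not made up. A row lasts 1/8 s, in which the tool goes at most 62.5 mm and 10.7 degrees, less where a joint would pass 70% of its speed; a pose out of reach is approached as far as the arm can. A call with a gripper value outside its range is refused whole. The fingers move at their own pace and stop on an object; "grip_force" is the grip in N (left out, the last holds). Time passes only in rows, so rows that do not move let the fingers close. It gives the time, the measured TCP pose, the force, the opening and the grip force at its end, in the units of the state.
- robot.observe(): the state, without advancing time (a new reading comes with each control period).
- robot.camera(name): name is "side" or "top"; returns (picture, depth): 420x560x3 uint8, red, green, blue; 420x560 float32, m along the optical axis (not along the pixel's ray), 0 where there is no reading.
- robot.camera_model(name): a dict with "camera_matrix" (3x3 intrinsics, pixels), "R" (3x3) and "t" (3): a world point X has camera coordinates R X + t. Camera axes: x right, y down, z forward; pixel columns grow to the right and rows downward; lengths in m; the calibration is good to about 2 mm. A picture is of the moment at which its call begins. camera_model takes no time and is no camera call.
- robot.job_done(): hands the job in; it is judged then, once.
The state is a dict: "time": time; "qpos": joint angles; "qvel": joint speeds; "joint_torque": joint torques, N m; "ee_pos": TCP position; "ee_rot": TCP orientation; "contact_force": force on the tool from outside, world axes, zero at the start; "moment": the same for the moment, N m; "opening": finger opening in m; "grasp_force": force on a finger pad.
Only numpy, scipy, OpenCV 4.12 (cv2) and the standard library are available. Lean on these libraries where they do the work, as an engineer would, in place of code of your own. Each camera call takes 0.05 s, during which the arm holds its last target. There are 200 camera calls.

## Task

Lift the handled caddy off the lower tray and set it aside upright on the bench, then take the vial carrier out of the tray, enter it into the reader's channel from the open end and slide it under the tunnel, past the yielding docking slide, until you feel it fully home on the solid end stop, without ramming it. Finally put the caddy back squarely on the tray it came from, and leave the beaker, the wash bottle and the jar standing where they are.

Things in the scene. Friction and masses are not known exactly. Their poses are not given: they have to be found in the camera images.
- reader: Sample reader, fixed: aluminium base plate 305 mm long (x -185 to 120), 110 wide, 6 thick, with a straight lipped channel. Origin on the bench under the channel's centre line; x points along the channel, INTO it from the open end; z up. x -185 to -88 is a bare apron level with the channel floor (z 6 mm). A pin may stick out of its back to x 180.
- mouth (a point): Open end of the channel, on its floor (reader x -70, z 6 mm); axes as the reader. From here on: 60 mm between walls, lips overhang 8 mm from each side (44 mm between lips), lip underside 8 mm and lip top 12 mm above the floor; outer faces 38 mm off centre. Flared guides, tops 10 mm above the floor, stand up to 18 mm before it, 72 mm apart at their ends.
- tunnel (a point): Front edge of the white tunnel over the channel, on the channel floor (reader x 0, z 6 mm). It covers x 0 to 115: passage 82 mm wide, 58 mm high above the floor, roof top 68 mm above the floor, 106 mm wide outside. Fingers astride the carrier do not fit in: when home, only the carrier's last 8 to 20 mm stick out, so let go of it before the tunnel and push from behind.
- dock (a joint): Docking slide in the tunnel, in m along the reader's x; its pin comes out of the tunnel's back. The solid end stop is clamped at a setting that differs each time and is not reported: home, the carrier's centre is at reader x 32 to 44 mm. This slide rides 13 mm ahead of the stop (starts at 0 to 0.004) and yields to about 5 N of push, staying where pushed; 0.013 when the carrier is home.
- carrier_c (a point): Centre of the vial carrier, a grey rack with five white caps, 0.2 to 0.45 kg. Foot 104 mm long (x), 56 wide, 6 thick, underside 24 mm below this point; body 100 long, 36 wide, up to 24 above it (caps 4 more). Ends alike. Starts under the caddy on the tray's floor, along the tray. Grip the body across y with fingertips 14 mm or more above the underside, to pass over the lips.
- tray: The lower tray: a loose cream open box 150 mm long (x), 130 mm wide (y), 66 mm high, walls and floor 5 mm; origin under its centre on the bench, z up. About 0.6 kg.
- caddy_c (a point): Centre of the cream caddy, 45 mm above its underside; 148 mm long (x), 128 wide, walls 36 high above the underside, four amber vials 42 high fixed inside; 0.2 to 0.45 kg. A foot 132 x 112 mm, 6 deep, drops into the tray's mouth with 4 mm play all round; stacked, this point is 105 mm above the tray's origin.
- caddy_grip (a point): Middle of the caddy's grip bar, 78 mm above its underside: the bar is 90 mm long (caddy x), 16 wide, 24 tall, on a 10 mm thick middle panel. Pinch it across y.
- beaker: Glass beaker, 68 mm wide, 85 mm tall, origin under its centre; not to be disturbed.
- washbottle: White wash bottle with orange cap, 60 mm wide, 150 mm tall, origin under its centre; not to be disturbed.
- jar: Amber jar, 60 mm wide, 70 mm tall, origin under its centre; not to be disturbed.

How it is judged:
On the way, in this order (a step that is already met when the one before it is completed fails the run):
1. the caddy stands upright on the bench, clear of the tray, and is let go (height (world z) of caddy_c below 0.052 m and horizontal distance between caddy_c and tray above 0.12 m and angle between caddy_c's own z axis and vertical below 0.1 rad and contact force between the fingers and caddy below 0.1 N), for 0.2 s.
2. the carrier has entered the channel's open end, its foot under the lips, not yet home (x of carrier_c in the frame of reader between -0.105 and 0.015 m and y of carrier_c in the frame of reader between -0.006 and 0.006 m and z of carrier_c in the frame of reader between 0.026 and 0.034 m and angle between the x axis of carrier_c and the x axis of reader, either way round below 0.08 rad), for 0.1 s.
3. the carrier is fully home, the docking slide pushed in (x of carrier_c in the frame of reader above 0.026 m and y of carrier_c in the frame of reader between -0.006 and 0.006 m and z of carrier_c in the frame of reader between 0.026 and 0.034 m and angle between the x axis of carrier_c and the x axis of reader, either way round below 0.08 rad and value of joint dock above 0.01 m), for 0.2 s.
At the end, for the whole second after the job is handed in: The carrier is in the channel under the lips, square (0.08 rad) and home within 3 mm of the end stop (docking slide in by over 10 of 13 mm); the caddy sits level with its foot in the mouth of the tray (within 10 mm, 0.15 rad, height within 5 mm); all at rest (all of step 3 and x of caddy_c in the frame of tray between -0.01 and 0.01 m and y of caddy_c in the frame of tray between -0.01 and 0.01 m and z of caddy_c in the frame of tray between 0.1 and 0.11 m and angle between caddy_c's own z axis and vertical below 0.06 rad and angle between the x axis of caddy_c and the x axis of tray, either way round below 0.15 rad and linear speed of each of carrier, caddy, tray below 0.02 m/s); the robot touches nothing.
It fails at once if the carrier is rammed into the end stop (over 45 N) (contact force between carrier and stop above 45 N).
It fails at once if the beaker is moved by more than 30 mm or tipped (distance of beaker from where it was at the start of the episode above 0.03 m or angle between beaker's own z axis and vertical above 0.4 rad).
It fails at once if the washbottle is moved by more than 30 mm or tipped (distance of washbottle from where it was at the start of the episode above 0.03 m or angle between washbottle's own z axis and vertical above 0.4 rad).
It fails at once if the jar is moved by more than 30 mm or tipped (distance of jar from where it was at the start of the episode above 0.03 m or angle between jar's own z axis and vertical above 0.4 rad).
It also fails if it takes over 72 s, if anything falls off the work surface, if the arm or the gripper's body presses on something with over 40 N, if the wrist force passes 120 N, or if a joint passes its speed limit or range.

## Working session

There is one attempt and no reset: what is moved stays moved. The work goes in short steps, Python scripts to look and compute and a tool call to move; the robot and the scene stay as the last step left them, time stands still between calls to the robot, and variables do not carry over. Pictures are saved under pics/ and viewed, at most 10 in all, crops included, and the job is handed in when it is done.

Besides the shell and the picture viewer there is one more tool, called after ">>>" as name([rows], argument=value, ...), one row to a line, values as JSON. move_arm: Moves the arm, as the interface text tells. Its arguments: {"type":"object","properties":{"series":{"type":"array","items":{"type":"array","items":{"type":"number"}}},"grip_force":{"type":"number"}},"required":["series"]}

```bash
mkdir -p pics
cat > h.py <<'E'
import numpy as np, cv2
from rig import robot
def snap(n,tag):
    p,d=robot.camera(n); cv2.imwrite(f'pics/{tag}.png',p[:,:,::-1]); np.save(f'pics/{tag}.npy',d); return p,d
def world(n,d,us):
    m=robot.camera_model(n);K=np.array(m['camera_matrix']);R=np.array(m['R']);t=np.array(m['t'])
    us=np.atleast_2d(us).astype(float); z=np.array([d[int(round(v)),int(round(u))] for u,v in us])
    c=np.c_[us,np.ones(len(us))]@np.linalg.inv(K).T*z[:,None]
    return (c-t)@R
def cloud(n,d):
    m=robot.camera_model(n);K=np.array(m['camera_matrix']);R=np.array(m['R']);t=np.array(m['t'])
    v,u=np.mgrid[:d.shape[0],:d.shape[1]]
    c=np.stack([u,v,np.ones_like(u)],-1)@np.linalg.inv(K).T*d[...,None]
    return (c-t)@R
E
python3 - <<'E'
from h import *
for n in('top','side'):
    p,d=snap(n,n+'0'); m=robot.camera_model(n); R=np.array(m['R']);print(n,-R.T@np.array(m['t']),R.round(2).tolist(),m['camera_matrix'])
s=robot.observe();print(s['ee_pos'],s['ee_rot'],s['opening'],s['contact_force'])
E
```

```text
top [ 0.39495566 -0.018208    1.59126563] [[0.02, -1.0, 0.02], [-0.99, -0.02, -0.12], [0.12, -0.02, -0.99]] [[521.26766028   0.         286.53988734]
 [  0.         521.26766028 212.22071191]
 [  0.           0.           1.        ]]
side [ 0.12277883 -0.61240213  0.69923281] [[0.81, -0.59, 0.02], [-0.37, -0.52, -0.77], [0.46, 0.61, -0.64]] [[383.04877258   0.         278.41301359]
 [  0.         383.04877258 208.47142363]
 [  0.           0.           1.        ]]
[0.20050075 0.64412529 0.23051834] [ 1.50320143e-01  9.88637097e-01 -7.33072248e-04 -8.33440364e-05] 0.08545468405883587 [-0.12368271 -0.93622581 -0.10788789]
```

View pics/top0.png

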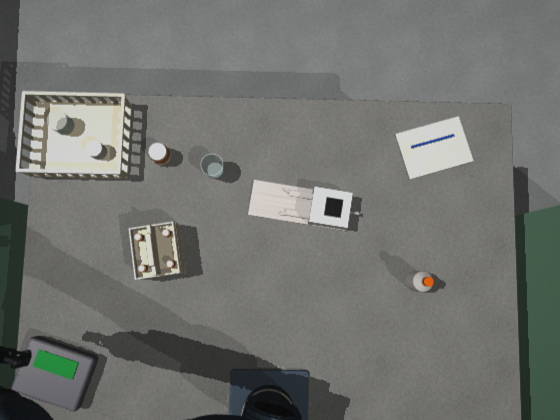

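View pics/side0.png

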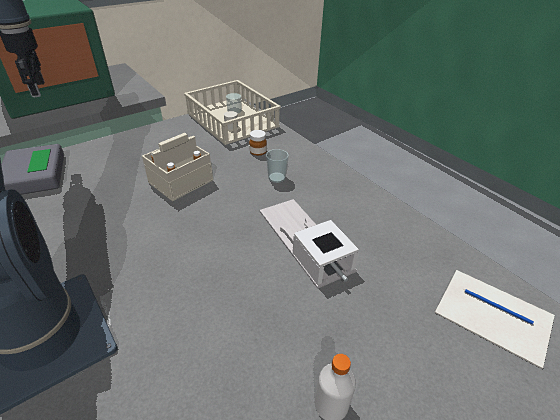

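The top view shows the caddy stack around (155,250), the jar at (159,153), the beaker at (213,166), the wash bottle at (424,282), and the reader running from its apron (250,200) to the tunnel (330,207). Next I'll measure these from the depth cloud.

```bash
cat >> h.py <<'E'
def rect(P):
    (c,s,a)=cv2.minAreaRect((P[:,:2]*1000).astype(np.float32)); b=cv2.boxPoints((c,s,a))
    e=[b[1]-b[0],b[2]-b[1]]; e=max(e,key=np.linalg.norm); return np.round(c,1),np.round(sorted(s),1),round(float(np.arctan2(e[1],e[0])),4)
E
python3 - <<'E'
from h import *
d=np.load('pics/top0.npy');W=cloud('top',d);p=cv2.imread('pics/top0.png')
def sel(u0,u1,v0,v1,z0,z1):
    Q=W[v0:v1,u0:u1].reshape(-1,3); return Q[(Q[:,2]>z0)&(Q[:,2]<z1)]
Q=sel(120,190,215,290,-.01,.3);print('heights',np.histogram(Q[:,2],bins=np.arange(-.01,.2,.01)))
for z in[(.13,.15),(.09,.102),(.08,.15),(.125,.15)]:
    Q=sel(120,190,215,290,*z);print('caddy',z,len(Q),rect(Q))
Q=sel(240,365,175,235,.065,.09);print('roof',len(Q),Q[:,2].mean(),rect(Q))
Q=sel(240,365,175,235,.003,.1);print('reader all',rect(Q))
Q=sel(240,318,175,235,.003,.03);print('plate',rect(Q),np.histogram(Q[:,2],bins=np.arange(0,.03,.003)))
for n,b in dict(jar=(145,172,138,168,.055,.09),beaker=(195,230,148,184,.02,.1),bottle=(405,445,262,300,.1,.17)).items():
    Q=sel(*b);print(n,len(Q),rect(Q),Q[:,2].max())
Q=sel(15,130,90,182,.02,.2);print('basket',rect(Q),Q[:,2].max())
# enlarged crop
cr=cv2.resize(p[165:245,235:375],None,fx=5.5,fy=5.5,interpolation=cv2.INTER_CUBIC);cv2.imwrite('pics/cr1.png',cr)
E
```

```text
heights (array([1506, 1037,   34,   31,   39,   32,   44,  794,  609,  189,  408,
        141,   25,   57,   59,  130,   68,    0,    0,    0]), array([-0.01,  0.  ,  0.01,  0.02,  0.03,  0.04,  0.05,  0.06,  0.07,
        0.08,  0.09,  0.1 ,  0.11,  0.12,  0.13,  0.14,  0.15,  0.16,
        0.17,  0.18,  0.19]))
caddy (0.13, 0.15) 189 (array([456.2, 335.7]), array([ 17.5, 137.2]), 0.1761)
caddy (0.09, 0.102) 464 (array([456.5, 336. ]), array([129.8, 148.4]), 0.1747)
caddy (0.08, 0.15) 1009 (array([456.5, 336. ]), array([129.8, 148.4]), 0.1752)
caddy (0.125, 0.15) 232 (array([456.8, 335.8]), array([ 17.5, 138.5]), 0.1761)
roof 1385 0.073205435489019 (array([ 594.6, -171. ]), array([108.3, 115.2]), 1.4249)
reader all (array([609.8, -90.8]), array([183.5, 382.8]), -1.5491)
plate (array([608.1, -17.2]), array([183.4, 235.5]), -1.5482) (array([  0, 829, 570, 252, 127,  92,  66,  37,   7]), array([0.   , 0.003, 0.006, 0.009, 0.012, 0.015, 0.018, 0.021, 0.024,
       0.027]))
jar 263 (array([750.3, 346.5]), array([51.3, 52.5]), -1.1091) 0.07882712862100447
beaker 276 (array([711.2, 182.2]), array([65.1, 65.5]), -1.4222) 0.09312226563059045
bottle 241 (array([ 383., -431.]), array([45. , 49.5]), -0.0986) 0.1563445840001767
basket (array([799.3, 600.6]), array([247.5, 311.5]), 1.5682) 0.09502089316625413
```

View pics/cr1.png

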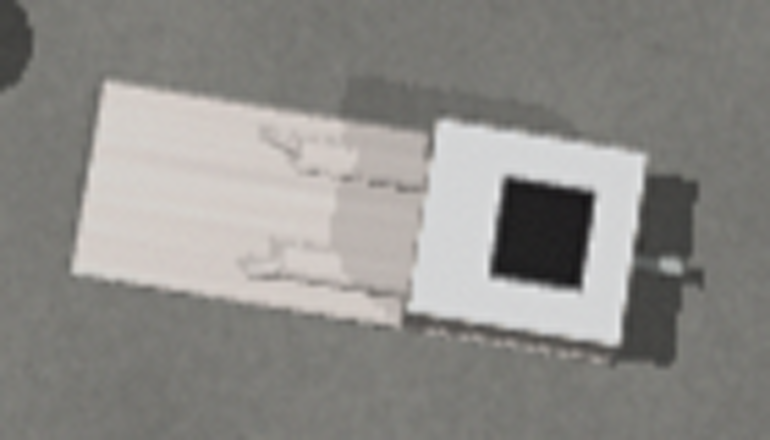

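The crop shows the apron's left corners at (105,80) and (72,272), its edges running to (428,131) and (402,326), and the roof corners at (437,119), (647,155), (621,347) and (408,312). I'll work out the reader pose from these.

Run:
```python
from h import *
m=robot.camera_model('top');K=np.array(m['camera_matrix']);R=np.array(m['R']);t=np.array(m['t']);C=-R.T@t
def ray(c,z):
    uv=np.array(c)/5.5+[235,165]-0.4; r=(np.linalg.inv(K)@[*uv,1])@R; return (C+r*(z-C[2])/r[2])[:2]
A=[ray(c,.006) for c in[(105,80),(72,272),(428,131),(402,326)]]
B=[ray(c,.074) for c in[(437,119),(647,155),(621,347),(408,312)]]
print(np.array(A).round(4).tolist(),np.array(B).round(4).tolist())
for a,b in[(A[0],A[2]),(A[1],A[3]),(B[0],B[1]),(B[3],B[2]),]: v=b-a;print('ang',np.arctan2(v[1],v[0]))
am=(A[0]+A[1])/2; bm=sum(B)/4; v=bm-am;print('apron mid',am,'roof mid',bm,'L',np.linalg.norm(v),'ang',np.arctan2(v[1],v[0]),'w',np.linalg.norm(A[0]-A[1]))
# side roof
d=np.load('pics/side0.npy');W=cloud('side',d);Q=W[215:290,285:365].reshape(-1,3);Q=Q[(Q[:,2]>.066)&(Q[:,2]<.085)];print('side roof',rect(Q),Q[:,2].mean())
Q=W[130:205,135:220].reshape(-1,3);Q=Q[(Q[:,2]>.135)&(Q[:,2]<.16)];print('side bar',rect(Q),np.percentile(Q[:,2],98))
```

```text
[[0.6846, 0.0605], [0.576, 0.076], [0.6596, -0.1211], [0.5495, -0.108]] [[0.6549, -0.1214], [0.6378, -0.2344], [0.5341, -0.221], [0.5505, -0.1073]]
ang -1.7077822561316323
ang -1.7133412554386136
ang -1.721152118848008
ang -1.7140188333830646
apron mid [0.6302971  0.06824341] roof mid [ 0.5942938  -0.17101929] L 0.24195635258488718 ang -1.7201518312908257 w 0.10977859825529812
side roof (array([ 595.8, -170.6]), array([106.9, 117.3]), 1.4216) 0.07458993608618379
side bar (array([457. , 333.4]), array([20.4, 89.6]), 0.172) 0.15259315116712113
```

```bash
cat > go.py <<'E'
import sys; from h import *; from scipy.spatial.transform import Rotation as Ro
# usage: go.py x y z yaw -> shift in tool axes (cm) after/before twist
s=robot.observe();X=Ro.from_quat(s['ee_rot']).as_matrix();yaw=np.arctan2(X[1,0],X[0,0])
print('t',round(s['time'],2),'pos',s['ee_pos'].round(4) if hasattr(s['ee_pos'],'round') else s['ee_pos'],'yaw',round(yaw,4),'tilt',X[2].round(4),'F',np.round(s['contact_force'],2),'open',s['opening'])
x,y,z,w=map(float,sys.argv[1:5]); D=np.array([x,y,z])-s['ee_pos']; tw=-((w-yaw+np.pi)%(2*np.pi)-np.pi)
print('before twist',(X.T@D*100).round(2),'twist',round(tw,4)); Y=X@Ro.from_euler('z',tw).as_matrix(); print('after twist',(Y.T@D*100).round(2))
E
python3 go.py 0.4568 0.3352 0.20 3.317
```

```text
t 0.1 pos [0.2005 0.6441 0.2305] yaw 2.8398 tilt [-1.0e-04 -1.5e-03 -1.0e+00] F [-0.12 -0.94 -0.11] open 0.08545468405883587
before twist [-33.65 -21.87   3.09] twist -0.4772
after twist [-19.85 -34.89   3.09]
```

>>> move_arm([
  [1,0,0,0,-0.16],
  [1,0,0,0,-0.16],
  [1,0,0,0,-0.157],
  [1,-2,-3.5,0,0],
  [1,-2,-3.5,0,0],
  [1,-2,-3.5,0,0],
  [1,-2,-3.5,0,0],
  [1,-2,-3.5,0,0],
])

```text
time: 1.1
ee_pos: [0.3303, 0.4883, 0.231]
ee_rot: [-0.087, 0.996, -0.0, -0.0]
contact_force: [-0.2, 0.4, -0.1]
opening: 0.0854
grasp_force: 0.0
```

>>> move_arm([
  [1,-2,-3.5,0,0],
  [1,-2,-3.5,0,0],
  [1,-2,-3.5,0,0],
  [1,-2,-3.5,1,0],
  [1,-1.85,-3.4,1.5,0],
  [1,0,0,0,0],
  [1,0,0,0,0],
])

```text
time: 1.98
ee_pos: [0.4566, 0.3358, 0.2062]
ee_rot: [-0.088, 0.996, 0.0, -0.0]
contact_force: [-0.5, 1.1, 0.0]
opening: 0.0852
grasp_force: 0.0
```

```bash
python3 go.py 0.4568 0.3352 0.119 3.317
python3 - <<'E'
from h import *
p,d=snap('top','top1'); cv2.imwrite('pics/t1c.png',cv2.resize(p[190:310,90:240,::-1],None,fx=5,fy=5,interpolation=cv2.INTER_CUBIC))
E
```

```text
t 1.98 pos [0.4566 0.3358 0.2062] yaw -2.9663 tilt [ 6.e-04  3.e-04 -1.e+00] F [-0.5   1.1   0.03] open 0.08524774703726312
before twist [-0.02 -0.07  8.72] twist -0.0001
after twist [-0.02 -0.07  8.72]
```

>>> move_arm([
  [1,0,0,3,0],
  [1,0,0,3,0],
  [1,0,0,2.7,0],
  [1,0,0,0,0],
  [-1,0,0,0,0],
  [-1,0,0,0,0],
  [-1,0,0,0,0],
  [-1,0,0,0,0],
], grip_force=50)

```text
time: 3.02
ee_pos: [0.4571, 0.3357, 0.1199]
ee_rot: [-0.087, 0.996, 0.0, 0.0]
contact_force: [-0.9, -0.9, 3.7]
opening: 0.0153
grasp_force: 49.4
```

>>> move_arm([
  [-1,0,0,0,0],
  [-1,0,0,0,0],
  [-1,0,0,-1,0],
  [-1,0,0,-1,0],
  [-1,0,0,-2,0],
  [-1,0,0,-2,0],
  [-1,0,0,0,0],
])

```text
time: 3.9
ee_pos: [0.4576, 0.3359, 0.1809]
ee_rot: [-0.087, 0.996, 0.001, 0.001]
contact_force: [-0.3, -0.6, -3.9]
opening: 0.0153
grasp_force: 49.2
```

```bash
python3 go.py 0.47 0.125 0.062 3.317
python3 - <<'E'
from h import *
p,d=snap('side','side1'); cv2.imwrite('pics/s1c.png',cv2.resize(p[80:230,100:270,::-1],None,fx=3.5,fy=3.5))
E
```

```text
t 3.9 pos [0.4576 0.3359 0.1809] yaw -2.9666 tilt [-0.0026  0.0015 -1.    ] F [-0.3  -0.61 -3.88] open 0.015269567062334607
before twist [  2.49 -21.    11.85] twist -0.0004
after twist [  2.49 -21.    11.85]
```

View pics/s1c.png

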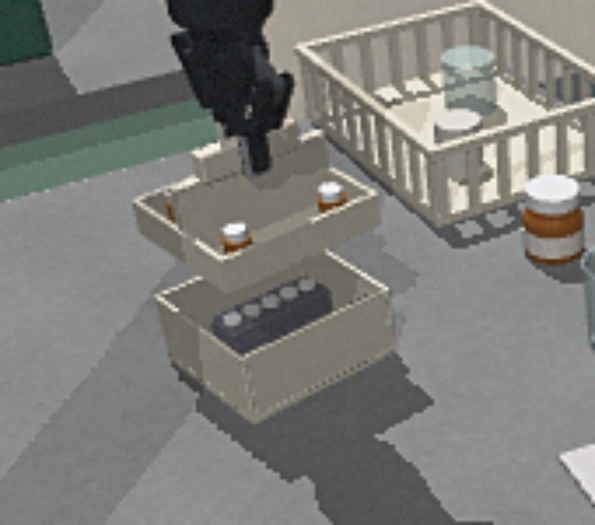

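The caddy hangs level from the gripper, and the carrier lies along the tray at about (275,310) in the crop. Next I'll set the caddy aside.

>>> move_arm([
  [-1,0.2,-2,0,0],
  [-1,0.4,-4,0,0],
  [-1,0.5,-4,0,0],
  [-1,0.5,-4,0,0],
  [-1,0.5,-4,1,0],
  [-1,0.4,-3,2,0],
  [-1,0,0,3,0],
  [-1,0,0,3,0],
])

```text
time: 4.95
ee_pos: [0.4684, 0.1223, 0.0881]
ee_rot: [-0.086, 0.996, -0.0, -0.0]
contact_force: [1.0, -0.2, -3.2]
opening: 0.0149
grasp_force: 49.4
```

>>> move_arm([
  [-1,0,0,1.7,0],
  [-1,0,0,0.7,0],
  [-1,0,0,0.3,0],
  [-1,0,0,0,0],
])

```text
time: 5.45
ee_pos: [0.469, 0.1241, 0.0626]
ee_rot: [-0.087, 0.996, -0.0, 0.0]
contact_force: [-0.6, 0.1, -3.1]
opening: 0.0153
grasp_force: 49.3
```

>>> move_arm([
  [-1,0,0,0.2,0],
  [-1,0,0,0.1,0],
  [-1,0,0,0,0],
])

```text
time: 5.82
ee_pos: [0.4691, 0.1244, 0.0599]
ee_rot: [-0.088, 0.996, 0.0, 0.0]
contact_force: [-1.6, 0.2, 4.3]
opening: 0.0152
grasp_force: 50.4
```

Run:
```python
from h import *
d=robot.camera('top')[1];W=cloud('top',d)
Q=W[205:300,110:195].reshape(-1,3)
T=Q[(Q[:,2]>.055)&(Q[:,2]<.08)];
print('tray',rect(T))
I=Q[(Q[:,2]>.044)&(Q[:,2]<.062)&(np.hypot(Q[:,0]-.4565,Q[:,1]-.336)<.056)];print('carrier',len(I),rect(I),I.mean(0))
Ds=robot.camera('side')[1];V=cloud('side',Ds).reshape(-1,3)
I=V[(V[:,2]>.042)&(V[:,2]<.062)&(np.hypot(V[:,0]-.4565,V[:,1]-.336)<.056)];print('side carrier',len(I),rect(I),I.mean(0))
```

```text
tray (array([457.2, 335.6]), array([132.7, 150.7]), 0.1732)
carrier 422 (array([455.2, 338.4]), array([ 38.5, 100.1]), 0.1938) [0.45503213 0.33769662 0.05271916]
side carrier 335 (array([456.6, 337.9]), array([ 39.4, 101.4]), 0.1883) [0.45292196 0.33192384 0.05290629]
```

>>> move_arm([
  [0.3,0,0,0,0],
  [0.3,0,0,0,0],
  [0.3,0,0,0,0],
  [0.3,0,0,-1,0],
  [0.3,0,0,-3,0],
  [0.3,0,0,-3,0],
  [0.3,0,0,-2,0],
  [0.3,0,0,0,0],
])

```text
time: 6.92
ee_pos: [0.4698, 0.1246, 0.1512]
ee_rot: [-0.087, 0.996, 0.0, 0.002]
contact_force: [0.3, -0.4, 0.9]
opening: 0.0553
grasp_force: 0.0
```

```bash
python3 go.py 0.456 0.338 0.024 3.332;python3 - <<'E'
from h import *
p,d=robot.camera('top');W=cloud('top',d)
Q=W[215:310,190:300].reshape(-1,3);T=Q[(Q[:,2]>.025)&(Q[:,2]<.055)&(np.hypot(Q[:,0]-.469,Q[:,1]-.124)<.11)];print('caddy',rect(T))
E
```

```text
t 6.92 pos [0.4698 0.1246 0.1512] yaw -2.9666 tilt [-3.4e-03  6.0e-04 -1.0e+00] F [ 0.27 -0.43  0.88] open 0.0553041368059294
before twist [-2.31 21.25 12.74] twist -0.0154
after twist [-2.64 21.21 12.74]
caddy (array([476.6,  79.1]), array([ 49.2, 150.6]), 0.2787)
```

>>> move_arm([
  [0.3,-0.2,2.2,0,-0.015],
  [0.3,-0.5,4,0,0],
  [0.3,-0.5,4,0,0],
  [0.3,-0.5,4,0,0],
  [0.3,-0.5,4,0,0],
  [0.3,-0.4,3,0,0],
  [0.3,0,0,2,0],
  [0.3,0,0,0,0],
])

```text
time: 7.98
ee_pos: [0.4534, 0.3367, 0.1273]
ee_rot: [-0.095, 0.995, -0.001, -0.002]
contact_force: [0.3, 0.5, 0.8]
opening: 0.0553
grasp_force: 0.0
```

```bash
python3 go.py 0.456 0.338 0.024 3.332;python3 - <<'E'
from h import *
p,d=robot.camera('top');W=cloud('top',d)
Q=W[200:330,180:310].reshape(-1,3);Q=Q[(np.hypot(Q[:,0]-.469,Q[:,1]-.124)<.11)]
T=Q[(Q[:,2]>.026)&(Q[:,2]<.12)];print('caddy',rect(T),np.percentile(T[:,2],99.5))
T=Q[(Q[:,2]>.075)];print('bar',rect(T))
E
```

```text
t 7.97 pos [0.4534 0.3367 0.1273] yaw -2.9507 tilt [ 0.0037 -0.0022 -1.    ] F [0.27 0.47 0.78] open 0.05529024560950586
before twist [-0.32  0.11 10.33] twist 0.0004
after twist [-0.32  0.11 10.33]
caddy (array([468.4, 124.4]), array([128.6, 148.1]), 0.1754) 0.09487633154186387
bar (array([457.1, 122.2]), array([ 16.6, 112.3]), 0.1723)
```

>>> move_arm([
  [0.3,-0.3,0.1,3,0],
  [0.3,0,0,3,0],
  [0.3,0,0,2.5,0],
  [0.3,0,0,1.8,0],
  [0.3,0,0,0,0],
  [-1,0,0,0,0],
  [-1,0,0,0,0],
  [-1,0,0,0,0],
], grip_force=40)

```text
time: 9.02
ee_pos: [0.4581, 0.3392, 0.0275]
ee_rot: [-0.095, 0.995, 0.0, 0.001]
contact_force: [-0.0, -1.4, 7.2]
opening: 0.0357
grasp_force: 41.5
```

>>> move_arm([
  [-1,0,0,0,0],
  [-1,0,0,0,0],
])

```text
time: 9.28
ee_pos: [0.4581, 0.3391, 0.0275]
ee_rot: [-0.095, 0.995, 0.0, 0.001]
contact_force: [-0.1, -1.2, 6.6]
opening: 0.0356
grasp_force: 41.6
```

>>> move_arm([
  [-1,0,0,-1,0],
  [-1,0,0,-2,0],
  [-1,0,0,-3,0],
  [-1,0,0,-3,0],
  [-1,0,0,-2,0],
  [-1,0,0,0,0],
])

```text
time: 10.02
ee_pos: [0.4581, 0.3395, 0.1381]
ee_rot: [-0.095, 0.995, 0.001, 0.001]
contact_force: [-0.9, -0.6, -2.4]
opening: 0.035
grasp_force: 40.5
```

```bash
python3 go.py 0.6264 0.0434 0.15 1.424
python3 - <<'E'
from h import *
p,d=snap('side','side2'); cv2.imwrite('pics/s2c.png',cv2.resize(p[80:230,100:270,::-1],None,fx=3.5,fy=3.5))
E
```

```text
t 10.03 pos [0.4581 0.3395 0.1381] yaw -2.9514 tilt [-0.0028  0.0016 -1.    ] F [-0.85 -0.57 -2.4 ] open 0.03500185984004176
before twist [-10.93 -32.26  -1.21] twist 1.9078
after twist [-26.83  20.98  -1.21]
```

View pics/s2c.png

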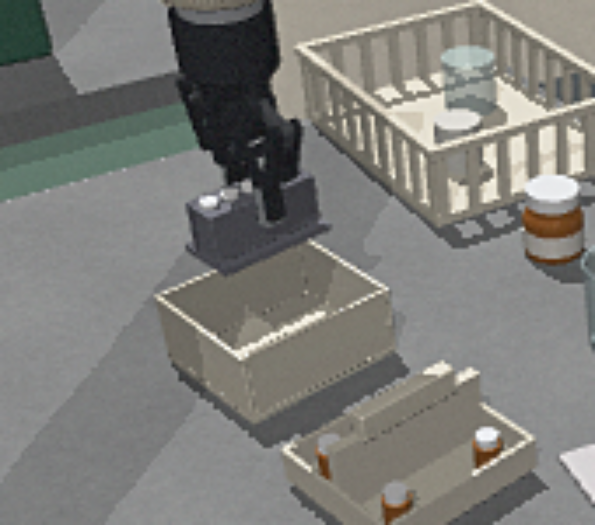

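The carrier hangs level in the grip, the tray is empty, and the caddy stands upright on the bench. Next I'll move over the apron.

>>> move_arm([
  [-1,-0.4,-1.6,0,0],
  [-1,-1.1,-3.6,0,0],
  [-1,-1.1,-3.6,0,0],
  [-1,-1.1,-3.6,0,0],
  [-1,-1.1,-3.6,0,0],
  [-1,-1.1,-3.6,0,0],
  [-1,-1.1,-3.6,0,0],
  [-1,-1.1,-3.6,0,0],
])

```text
time: 11.08
ee_pos: [0.5875, 0.0882, 0.1351]
ee_rot: [-0.094, 0.996, -0.0, -0.001]
contact_force: [0.2, -0.4, -2.4]
opening: 0.0351
grasp_force: 40.5
```

>>> move_arm([
  [-1,-1.1,-3.6,0,0],
  [-1,-1.0,-3,0,0],
  [-1,0,0,0,0.17],
  [-1,0,0,0,0.17],
  [-1,0,0,0,0.17],
  [-1,0,0,0,0.17],
  [-1,0,0,0,0.17],
  [-1,0,0,0,0.17],
])

```text
time: 12.08
ee_pos: [0.6199, 0.0286, 0.135]
ee_rot: [0.406, 0.914, -0.001, -0.001]
contact_force: [-1.1, 0.0, -2.1]
opening: 0.035
grasp_force: 40.5
```

>>> move_arm([
  [-1,0,0,0,0.17],
  [-1,0,0,0,0.17],
  [-1,0,0,0,0.17],
  [-1,0,0,0,0.17],
  [-1,0,0,0,0.17],
  [-1,0,0,0,0.03],
  [-1,0,0,0,0],
  [-1,0,0,0,0],
])

```text
time: 13.08
ee_pos: [0.6206, 0.0299, 0.1361]
ee_rot: [0.754, 0.657, -0.0, -0.0]
contact_force: [-0.1, -0.6, -2.7]
opening: 0.0356
grasp_force: 40.5
```

```bash
python3 go.py 0.6243 0.0294 0.05 1.424
```

```text
t 13.07 pos [0.6206 0.0299 0.1361] yaw 1.4337 tilt [-2.e-04 -4.e-04 -1.e+00] F [-0.11 -0.63 -2.66] open 0.035633339328541215
before twist [0.   0.38 8.61] twist 0.0097
after twist [0.01 0.38 8.61]
```

>>> move_arm([
  [-1,0,0.38,2.5,0.01],
  [-1,0,0,3,0],
  [-1,0,0,2.5,0],
  [-1,0,0,0,0],
  [-1,0,0,0,0],
])

```text
time: 13.7
ee_pos: [0.6251, 0.0294, 0.0573]
ee_rot: [0.758, 0.653, 0.0, 0.0]
contact_force: [0.5, -0.0, -3.6]
opening: 0.0353
grasp_force: 40.5
```

```bash
python3 go.py 0.6243 0.0294 0.031 1.424
python3 - <<'E'
from h import *
p,d=snap('side','side3');cv2.imwrite('pics/s3c.png',cv2.resize(p[150:310,220:390,::-1],None,fx=3.5,fy=3.5,interpolation=cv2.INTER_CUBIC))
E
```

```text
t 13.7 pos [0.6251 0.0294 0.0573] yaw 1.4221 tilt [ 1.0e-04  1.1e-03 -1.0e+00] F [ 0.53 -0.01 -3.65] open 0.0352675044815548
before twist [-0.01 -0.08  2.63] twist -0.0019
after twist [-0.01 -0.08  2.63]
```

View pics/s3c.png

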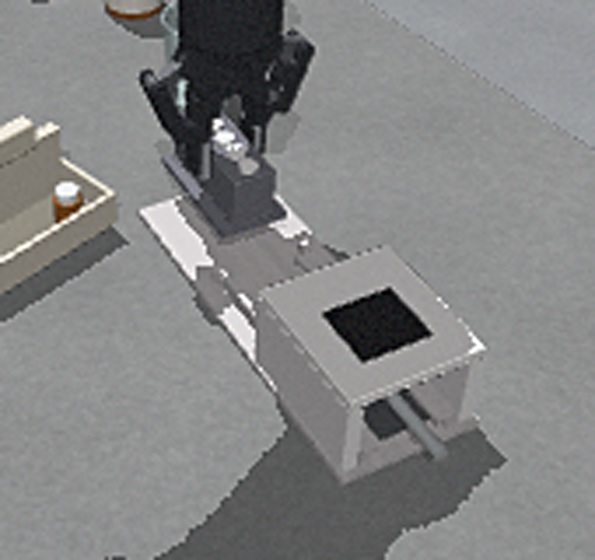

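The carrier hangs over the apron, lined up with the channel, with the guides ahead at about (310,245) and (205,275). I'll lower it now.

>>> move_arm([
  [-1,0,-0.08,1.5,0],
  [-1,0,0,0.8,0],
  [-1,0,0,0.3,0],
  [-1,0,0,0.2,0],
  [-1,0,0,0,0],
])

```text
time: 14.38
ee_pos: [0.6238, 0.0298, 0.0285]
ee_rot: [0.758, 0.652, 0.0, 0.0]
contact_force: [-1.1, -1.2, -0.0]
opening: 0.0353
grasp_force: 41.0
```

>>> move_arm([
  [-1,-0.6,0,0,0],
  [-1,-0.8,0,0,0],
  [-1,-0.8,0,0,0],
  [-1,-0.8,0,0,0],
  [-1,0,0,0,0],
])

```text
time: 15.0
ee_pos: [0.6192, -0.0019, 0.0285]
ee_rot: [0.758, 0.652, -0.0, 0.001]
contact_force: [-0.1, -3.9, 2.9]
opening: 0.0353
grasp_force: 41.4
```

>>> move_arm([
  [-1,-0.6,0,0,0],
  [-1,-0.7,0,0,0],
  [-1,-0.7,0,0,0],
  [-1,0,0,0,0],
])

```text
time: 15.5
ee_pos: [0.6163, -0.0208, 0.0285]
ee_rot: [0.758, 0.652, -0.0, 0.0]
contact_force: [0.3, -1.9, 6.0]
opening: 0.0354
grasp_force: 41.6
```

```bash
python3 go.py 0.6089 -0.0745 0.0285 1.424
```

```text
t 15.5 pos [ 0.6163 -0.0208  0.0285] yaw 1.421 tilt [-8.e-04  5.e-04 -1.e+00] F [ 0.26 -1.92  5.97] open 0.035429107710577966
before twist [-5.43  0.07  0.01] twist -0.003
after twist [-5.43  0.05  0.01]
```

>>> move_arm([
  [-1,-0.6,0.02,-0.03,0],
  [-1,-0.8,0.02,0,0],
  [-1,-0.8,0.02,0,0],
  [-1,-0.8,0,0,0],
  [-1,0,0,0,0],
])

```text
time: 16.12
ee_pos: [0.6119, -0.0516, 0.0285]
ee_rot: [0.759, 0.652, -0.001, 0.001]
contact_force: [-0.5, -2.2, 3.2]
opening: 0.0352
grasp_force: 41.3
```

>>> move_arm([
  [-1,-0.7,0,0,0],
  [-1,-0.8,0,0,0],
  [-1,-0.7,0,0,0],
  [-1,0,0,0,0],
])

```text
time: 16.62
ee_pos: [0.6087, -0.0729, 0.0286]
ee_rot: [0.758, 0.652, -0.001, 0.0]
contact_force: [-0.5, -2.2, 1.6]
opening: 0.0354
grasp_force: 41.2
```

>>> move_arm([
  [0.2,0,0,0,0],
  [0.2,0,0,0,0],
  [0.2,0,0,0,0],
  [0.2,0,0,-2,0],
  [0.2,0,0,-3,0],
  [0,2.5,0,-0.5,0],
  [-1,3,0,0,0],
  [-1,3,0,0,0],
])

```text
time: 17.62
ee_pos: [0.6219, 0.014, 0.0838]
ee_rot: [0.758, 0.652, 0.0, 0.0]
contact_force: [0.0, -0.3, 0.5]
opening: 0.0073
grasp_force: 0.0
```

>>> move_arm([
  [-1,0.2,0,0,0],
  [-1,0,0,0,0],
  [-1,0,0,0,0],
])

```text
time: 18.0
ee_pos: [0.6219, 0.0135, 0.0837]
ee_rot: [0.758, 0.652, -0.0, 0.0]
contact_force: [0.6, -0.6, -0.3]
opening: -0.0002
grasp_force: 0.0
```

```bash
python3 go.py 0.6204 0.0026 0.026 1.424
python3 - <<'E'
from h import *
p,d=snap('top','top4');W=cloud('top',d);Q=W.reshape(-1,3)
e=np.array([-.1462,-.9893]);n=np.array([.9893,-.1462]);o=np.array([.6031,-.1141])
r=np.c_[(Q[:,:2]-o)@e,(Q[:,:2]-o)@n,Q[:,2]]
c=r[(abs(r[:,1])<.03)&(r[:,0]>-.12)&(r[:,0]<.0)&(r[:,2]>.035)&(r[:,2]<.068)];print(len(c),c.min(0),c.max(0),np.percentile(c[:,0],[1,99]),np.percentile(c[:,1],[1,99]))
cv2.imwrite('pics/t4c.png',cv2.resize(p[165:245,235:375,::-1],None,fx=5.5,fy=5.5,interpolation=cv2.INTER_CUBIC))
E
```

```text
t 18.0 pos [0.6219 0.0135 0.0837] yaw 1.4201 tilt [-7.e-04  1.e-04 -1.e+00] F [ 0.58 -0.57 -0.25] open -0.0001996955981045823
before twist [-1.09  0.01  5.77] twist -0.0039
after twist [-1.09  0.01  5.77]
393 [-0.09305177 -0.0208918   0.0351093 ] [-1.92918567e-05  1.65156762e-02  6.51864692e-02] [-0.09169809 -0.00089576] [-0.02030347  0.01559353]
```

View pics/t4c.png

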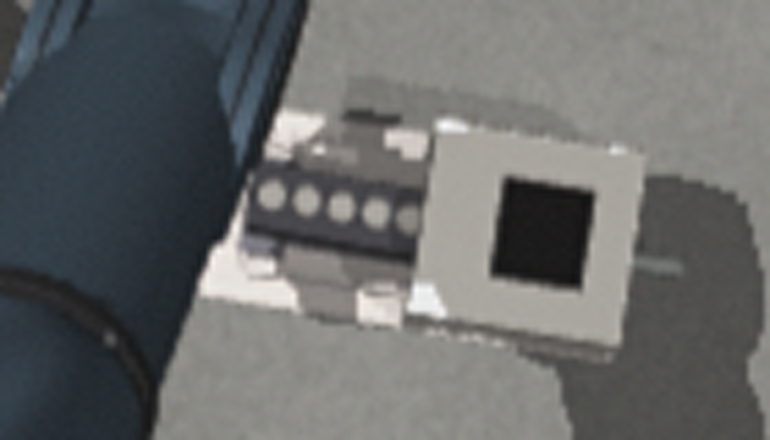

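The carrier sits straight in the channel with its front just under the tunnel and its tail at about (250,205), which is reader x -92 mm. Next I'll lower the shut fingers behind it and push.

>>> move_arm([
  [-1,0,0,2.5,0],
  [-1,0,0,2.5,0],
  [-1,0,0,0.75,0],
  [-1,0,0,0,0],
  [-1,-0.8,0,0,0],
  [-1,-0.8,0,0,0],
  [-1,-0.6,0,0,0],
  [-1,0,0,0,0],
])

```text
time: 19.05
ee_pos: [0.6188, -0.0078, 0.0264]
ee_rot: [0.758, 0.652, 0.0, 0.0]
contact_force: [-0.5, 0.3, -0.5]
opening: 0.0001
grasp_force: 0.0
```

>>> move_arm([
  [-1,-0.5,0,0,0],
  [-1,-0.6,0,0,0],
  [-1,-0.7,0,0,0],
  [-1,-0.7,0,0,0],
  [-1,-0.6,0,0,0],
  [-1,0,0,0,0],
])

```text
time: 19.8
ee_pos: [0.614, -0.0387, 0.0261]
ee_rot: [0.758, 0.652, -0.0, 0.0]
contact_force: [0.0, 0.9, 0.3]
opening: 0.0
grasp_force: 0.0
```

```bash
python3 go.py 0.6097 -0.0696 0.026 1.42
```

```text
t 19.8 pos [ 0.614  -0.0387  0.0261] yaw 1.4204 tilt [-7.e-04 -0.e+00 -1.e+00] F [0.02 0.88 0.31] open 1.0884448887990385e-05
before twist [-3.12  0.04  0.01] twist 0.0004
after twist [-3.12  0.04  0.01]
```

>>> move_arm([
  [-1,-0.5,0,0,0],
  [-1,-0.6,0.02,0,0],
  [-1,-0.6,0.02,0,0],
  [-1,-0.5,0,0,0],
  [-1,-0.3,0,0,0],
  [-1,0,0,0,0],
])

```text
time: 20.55
ee_pos: [0.6109, -0.0628, 0.0262]
ee_rot: [0.758, 0.652, -0.0, 0.0]
contact_force: [-0.3, 0.0, 0.1]
opening: 0.0001
grasp_force: 0.0
```

>>> move_arm([
  [-1,-0.25,0,0,0],
  [-1,-0.25,0,0,0],
  [-1,-0.2,0,0,0],
  [-1,0,0,0,0],
])

```text
time: 21.05
ee_pos: [0.6098, -0.0696, 0.0261]
ee_rot: [0.758, 0.652, -0.0, 0.0]
contact_force: [0.3, -0.0, 1.3]
opening: 0.0002
grasp_force: 0.1
```

>>> move_arm([
  [-1,-0.2,0,0,0],
  [-1,-0.2,0,0,0],
  [-1,0,0,0,0],
])

```text
time: 21.42
ee_pos: [0.6092, -0.0735, 0.0261]
ee_rot: [0.758, 0.652, -0.0, 0.0]
contact_force: [0.3, 1.2, 0.3]
opening: -0.0001
grasp_force: 0.2
```

>>> move_arm([
  [-1,-0.2,0,0,0],
  [-1,-0.2,0,0,0],
  [-1,0,0,0,0],
])

```text
time: 21.8
ee_pos: [0.6087, -0.077, 0.0261]
ee_rot: [0.758, 0.652, 0.0, -0.0]
contact_force: [0.2, 3.0, 1.1]
opening: -0.0002
grasp_force: 1.2
```

>>> move_arm([
  [-1,-0.2,0,0,0],
  [-1,-0.1,0,0,0],
  [-1,0,0,0,0],
])

```text
time: 22.18
ee_pos: [0.6084, -0.078, 0.0261]
ee_rot: [0.757, 0.653, 0.001, -0.001]
contact_force: [0.1, 8.6, 3.7]
opening: -0.0
grasp_force: 3.8
```

>>> move_arm([
  [-1,-0.2,0,0,0],
  [-1,-0.2,0,0,0],
  [-1,0,0,0,0],
])

```text
time: 22.55
ee_pos: [0.6078, -0.0821, 0.0261]
ee_rot: [0.757, 0.653, 0.001, -0.001]
contact_force: [-0.5, 7.1, 2.6]
opening: -0.0003
grasp_force: 3.7
```

>>> move_arm([
  [-1,-0.2,0,0,0],
  [-1,-0.1,0,0,0],
  [-1,0,0,0,0],
])

```text
time: 22.92
ee_pos: [0.6074, -0.0849, 0.0261]
ee_rot: [0.757, 0.653, 0.001, -0.001]
contact_force: [-0.3, 8.2, 2.2]
opening: 0.0003
grasp_force: 3.9
```

>>> move_arm([
  [-1,-0.15,0,0,0],
  [-1,-0.1,0,0,0],
  [-1,0,0,0,0],
])

```text
time: 23.3
ee_pos: [0.6073, -0.0851, 0.0261]
ee_rot: [0.757, 0.654, 0.002, -0.002]
contact_force: [0.9, 14.0, 4.2]
opening: 0.0
grasp_force: 7.0
```

>>> move_arm([
  [-1,-0.1,0,0,0],
  [-1,-0.1,0,0,0],
  [-1,0,0,0,0],
])

```text
time: 23.68
ee_pos: [0.6072, -0.0851, 0.0262]
ee_rot: [0.756, 0.654, 0.002, -0.003]
contact_force: [0.9, 18.3, 6.4]
opening: -0.0002
grasp_force: 9.6
```

Run:
```python
from h import *
e=np.array([-.1462,-.9893]);n=np.array([.9893,-.1462]);o=np.array([.6031,-.1141])
def pin(Q):
    r=np.c_[(Q[:,:2]-o)@e,(Q[:,:2]-o)@n,Q[:,2]]
    c=r[(abs(r[:,1])<.02)&(r[:,0]>.122)&(r[:,0]<.2)&(r[:,2]>.015)&(r[:,2]<.06)];return len(c),c[:,0].max().round(4),np.percentile(c[:,0],97).round(4)
for a in('top','side'):
    d0=np.load(f'pics/{a}0.npy');p,d=robot.camera(a);print(a,'before',pin(cloud(a,d0).reshape(-1,3)),'now',pin(cloud(a,d).reshape(-1,3)))
    cv2.imwrite(f'pics/{a}5.png',p[:,:,::-1])
p=cv2.imread('pics/side5.png');q=cv2.imread('pics/side0.png')
f=lambda p:cv2.resize(p[195:305,255:375],None,fx=3.3,fy=3.3,interpolation=cv2.INTER_CUBIC)
cv2.imwrite('pics/s5c.png',np.hstack([f(q),f(p)]))
```

```text
top before (27, np.float64(0.1467), np.float64(0.1458)) now (37, np.float64(0.1548), np.float64(0.1543))
side before (50, np.float64(0.1475), np.float64(0.1474)) now (66, np.float64(0.1553), np.float64(0.1552))
```

View pics/s5c.png

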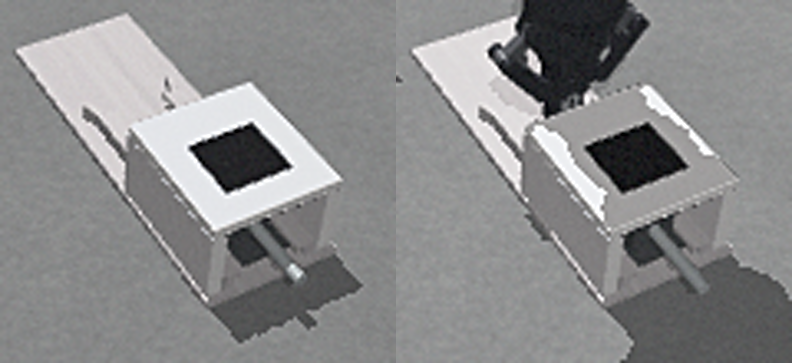

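The pin has come out about 8 mm, and the push is now meeting something stiff. I'll press a little more, staying well under the limit, to see whether this is the solid stop.

>>> move_arm([
  [-1,-0.1,0,0,0],
  [-1,-0.1,0,0,0],
  [-1,0,0,0,0],
])

```text
time: 24.15
ee_pos: [0.6071, -0.0851, 0.0262]
ee_rot: [0.756, 0.655, 0.003, -0.004]
contact_force: [1.5, 23.5, 8.2]
opening: 0.0
grasp_force: 12.2
```

>>> move_arm([
  [-1,-0.1,0,0,0],
  [-1,-0.1,0,0,0],
  [-1,0,0,0,0],
])

```text
time: 24.52
ee_pos: [0.6071, -0.0851, 0.0262]
ee_rot: [0.755, 0.655, 0.004, -0.004]
contact_force: [0.8, 30.0, 9.8]
opening: 0.0002
grasp_force: 14.8
```

Run:
```python
from h import *
e=np.array([-.1462,-.9893]);n=np.array([.9893,-.1462]);o=np.array([.6031,-.1141])
s=robot.observe();print(s['ee_pos'],s['contact_force'],s['grasp_force'],s['ee_rot'])
for a in('top','side'):
    Q=cloud(a,robot.camera(a)[1]).reshape(-1,3);r=np.c_[(Q[:,:2]-o)@e,(Q[:,:2]-o)@n,Q[:,2]]
    c=r[(abs(r[:,1])<.02)&(r[:,0]>.122)&(r[:,0]<.2)&(r[:,2]>.015)&(r[:,2]<.06)];print(a,c[:,0].max())
```

```text
[ 0.60705407 -0.08510808  0.02622723] [ 0.76714366 29.98443435  9.84088128] 14.777448624372482 [ 0.75529091  0.65536452  0.00360495 -0.00447185]
top 0.15502230089175018
side 0.15557829403021858
```

The position holds still at 30 N, so this is the solid stop. I'll back off and check the tail position.

>>> move_arm([
  [-1,0.5,0,0,0],
  [-1,1,0,0,0],
  [-1,3,0,0,0],
  [-1,1.5,0,-3,0],
  [-1,0,0,-4,0],
  [-1,2,0,-4,0],
  [-1,4,0,-2,0],
  [-1,4,0,0,0],
])

```text
time: 25.62
ee_pos: [0.631, 0.0627, 0.1583]
ee_rot: [0.758, 0.652, 0.001, 0.001]
contact_force: [-0.0, -0.1, -1.2]
opening: 0.0002
grasp_force: 0.0
```

```bash
python3 go.py 0.4684 0.1244 0.13 3.317
python3 - <<'E'
from h import *
e=np.array([-.1462,-.9893]);n=np.array([.9893,-.1462]);o=np.array([.6031,-.1141])
for a in('top','side'):
    p,d=snap(a,a+'6');Q=cloud(a,d).reshape(-1,3);r=np.c_[(Q[:,:2]-o)@e,(Q[:,:2]-o)@n,Q[:,2]]
    c=r[(abs(r[:,1])<.02)&(r[:,0]>.122)&(r[:,0]<.2)&(r[:,2]>.015)&(r[:,2]<.06)];print(a,'pin',c[:,0].max())
    c=r[(abs(r[:,1])<.016)&(r[:,0]>-.07)&(r[:,0]<-.003)&(r[:,2]>.025)&(r[:,2]<.052)];print('tail',len(c),np.percentile(c[:,0],[0,5,50]) if len(c) else '')
    c=r[(abs(r[:,1])<.016)&(r[:,0]>-.07)&(r[:,0]<-.003)&(r[:,2]>.052)&(r[:,2]<.07)];print('top tail',len(c),np.percentile(c[:,0],[0,5,50]) if len(c) else '')
E
```

```text
t 25.62 pos [0.631  0.0627 0.1583] yaw 1.4199 tilt [-0.      0.0039 -1.    ] F [-0.03 -0.14 -1.16] open 0.00019682255090176036
before twist [  3.66 -17.01   2.76] twist -1.8971
after twist [14.94  8.92  2.76]
top pin 0.15555609626510106
tail 14 [-0.01796865 -0.01794728 -0.01500974]
top tail 42 [-0.01702803 -0.01617247 -0.01051742]
side pin 0.15592675798956693
tail 0 
top tail 0
```

The carrier's tail is at about -17.5 mm, so its centre is near 32.5 mm. That is home on the stop, with the slide in. Now I'll fetch the caddy.

>>> move_arm([
  [1,0,0,0,-0.18],
  [1,0,0,0,-0.18],
  [1,0,0,0,-0.18],
  [1,0,0,0,-0.18],
  [1,0,0,0,-0.18],
  [1,0,0,0,-0.18],
  [1,0,0,0,-0.18],
  [1,0,0,0,-0.18],
])

```text
time: 26.72
ee_pos: [0.6296, 0.0612, 0.1557]
ee_rot: [0.137, 0.991, -0.001, -0.0]
contact_force: [0.4, -1.2, 0.5]
opening: 0.0855
grasp_force: 0.0
```

>>> move_arm([
  [1,0,0,0,-0.18],
  [1,0,0,0,-0.18],
  [1,0,0,0,-0.097],
  [1,3.5,2.1,0,0],
  [1,4,2.4,0,0],
  [1,4,2.4,0,0],
  [1,3.4,2,0,0],
  [1,0,0,0,0],
])

```text
time: 27.72
ee_pos: [0.465, 0.124, 0.1561]
ee_rot: [-0.089, 0.996, -0.0, -0.001]
contact_force: [0.3, 0.3, 0.4]
opening: 0.0852
grasp_force: 0.0
```

```bash
python3 go.py 0.4690 0.1244 0.0599 3.317
python3 - <<'E'
from h import *
for a in('top','side'):
    Q=cloud(a,robot.camera(a)[1]).reshape(-1,3);Q=Q[np.hypot(Q[:,0]-.457,Q[:,1]-.336)<.11];T=Q[(Q[:,2]>.055)&(Q[:,2]<.08)];print(a,'tray',len(T),rect(T))
E
```

```text
t 27.73 pos [0.465  0.124  0.1561] yaw -2.9629 tilt [ 1.4e-03 -6.0e-04 -1.0e+00] F [0.27 0.27 0.4 ] open 0.0851591937090135
before twist [-0.42 -0.03  9.62] twist 0.0032
after twist [-0.42 -0.03  9.62]
top tray 403 (array([457.1, 335.1]), array([131.8, 150.7]), 0.1725)
side tray 544 (array([458.3, 336.1]), array([136.9, 151.1]), 0.1678)
```

>>> move_arm([
  [1,-0.4,0,2.5,0],
  [1,0,0,3,0],
  [1,0,0,3,0],
  [1,0,0,1.1,0],
  [1,0,0,0,0],
  [-1,0,0,0,0],
  [-1,0,0,0,0],
  [-1,0,0,0,0],
], grip_force=50)

```text
time: 28.82
ee_pos: [0.4716, 0.125, 0.0607]
ee_rot: [-0.089, 0.996, 0.0, 0.001]
contact_force: [-0.5, -0.5, 0.3]
opening: 0.0319
grasp_force: 0.0
```

>>> move_arm([
  [-1,0,0,0,0],
  [-1,0,0,0,0],
  [-1,0,0,0,0],
])

```text
time: 29.2
ee_pos: [0.4715, 0.1249, 0.0606]
ee_rot: [-0.088, 0.996, 0.0, 0.0]
contact_force: [0.0, 0.6, 5.1]
opening: 0.0152
grasp_force: 49.1
```

>>> move_arm([
  [-1,0,0,-1,0],
  [-1,0,0,-3,0],
  [-1,0,0,-4,0],
  [-1,0,0,-4,0],
  [-1,0,0,0,0],
])

```text
time: 29.82
ee_pos: [0.4726, 0.1253, 0.183]
ee_rot: [-0.088, 0.996, 0.001, 0.003]
contact_force: [0.1, -0.2, -4.9]
opening: 0.015
grasp_force: 49.4
```

```bash
python3 go.py 0.4575 0.3353 0.14 3.317
```

```text
t 29.82 pos [0.4726 0.1253 0.183 ] yaw -2.9645 tilt [-5.3e-03  8.0e-04 -1.0e+00] F [ 0.08 -0.21 -4.88] open 0.015006428459881533
before twist [-2.19 20.93  4.33] twist 0.0017
after twist [-2.15 20.93  4.33]
```

>>> move_arm([
  [-1,-0.3,2,0,0],
  [-1,-0.5,4,0,0],
  [-1,-0.5,4,0,0],
  [-1,-0.5,4,0,0],
  [-1,-0.4,4,0,0],
  [-1,-0.2,2.9,0,0],
  [-1,0,0,2,0],
  [-1,0,0,0,0],
])

```text
time: 30.82
ee_pos: [0.4564, 0.3338, 0.1577]
ee_rot: [-0.089, 0.996, -0.002, -0.002]
contact_force: [0.5, -1.0, -3.7]
opening: 0.015
grasp_force: 49.4
```

>>> move_arm([
  [-1,0,0,1,0],
  [-1,0,0,0,0],
  [-1,0,0,0,0],
])

```text
time: 31.2
ee_pos: [0.4583, 0.3347, 0.1504]
ee_rot: [-0.088, 0.996, 0.0, 0.0]
contact_force: [0.2, -0.0, -3.2]
opening: 0.0152
grasp_force: 49.3
```

```bash
python3 go.py 0.4602 0.3358 0.123 3.317
python3 - <<'E'
from h import *
Q=cloud('top',robot.camera('top')[1]).reshape(-1,3);Q=Q[np.hypot(Q[:,0]-.457,Q[:,1]-.336)<.11]
ax=np.array([np.cos(.1745),np.sin(.1745)]);ay=np.array([-ax[1],ax[0]]);L=Q.copy();L[:,0]=(Q[:,:2]-[.457,.3355])@ax;L[:,1]=(Q[:,:2]-[.457,.3355])@ay
h=np.histogram(L[:,2],bins=np.arange(.05,.17,.01));print(h[0])
for z in((.055,.078),(.105,.128)):
    T=L[(L[:,2]>z[0])&(L[:,2]<z[1])];print(z,len(T),rect(T),np.percentile(T,[1,99],axis=0).round(4).tolist())
S=cloud('side',robot.camera('side')[1]).reshape(-1,3);S=S[np.hypot(S[:,0]-.457,S[:,1]-.336)<.11];L=S.copy();L[:,0]=(S[:,:2]-[.457,.3355])@ax;L[:,1]=(S[:,:2]-[.457,.3355])@ay
for z in((.03,.066),(.085,.11)):
    T=L[(L[:,2]>z[0])&(L[:,2]<z[1])];print('side',len(T),np.percentile(T,[1,3,97,99],axis=0).round(4)[:,:2].tolist())
E
```

```text
t 31.2 pos [0.4583 0.3347 0.1504] yaw -2.9649 tilt [-3.e-04  1.e-04 -1.e+00] F [ 0.23 -0.02 -3.19] open 0.015162934461891426
before twist [-0.21  0.08  2.74] twist 0.0013
after twist [-0.21  0.08  2.74]
[ 47  84   3   3 445 309 106 239  85  24  40]
(0.055, 0.078) 119 (array([ -6.9, -61.2]), array([ 40.6, 152.4]), -0.2641) [[-0.0751, -0.0659, 0.0554], [0.0707, -0.0384, 0.0716]]
(0.105, 0.128) 369 (array([ -1.7, -12.4]), array([108.9, 148.6]), 0.0002) [[-0.0759, -0.0664, 0.1052], [0.0721, 0.0345, 0.1278]]
side 789 [[-0.0743, -0.067], [-0.0738, -0.0663], [0.0734, 0.0621], [0.0743, 0.0637]]
side 422 [[-0.0748, -0.0673], [-0.0745, -0.0668], [0.0669, 0.0493], [0.0722, 0.0599]]
```

>>> move_arm([
  [-1,-0.18,0.12,1,0],
  [-1,0,0,0.8,0],
  [-1,0,0,0.5,0],
  [-1,0,0,0.3,0],
  [-1,0,0,0.2,0],
  [-1,0,0,0.1,0],
  [-1,0,0,0,0],
])

```text
time: 32.17
ee_pos: [0.4596, 0.3364, 0.1212]
ee_rot: [-0.088, 0.996, 0.0, 0.0]
contact_force: [-0.6, -0.6, -3.8]
opening: 0.0148
grasp_force: 49.5
```

>>> move_arm([
  [-1,0,0,0.1,0],
  [-1,0,0,0.05,0],
  [-1,0,0,0,0],
])

```text
time: 32.55
ee_pos: [0.4597, 0.3364, 0.1206]
ee_rot: [-0.088, 0.996, 0.0, 0.0]
contact_force: [-1.9, -2.1, 6.8]
opening: 0.0155
grasp_force: 51.1
```

>>> move_arm([
  [0.3,0,0,0,0],
  [0.6,0,0,0,0],
  [1,0,0,0,0],
  [1,0,0,-1,0],
  [1,0,0,-3,0],
  [1,0,0,-4,0],
  [1,0,-3,0,0],
  [1,0,-4,0,0],
])

```text
time: 33.55
ee_pos: [0.4721, 0.2678, 0.2008]
ee_rot: [-0.09, 0.996, 0.001, 0.001]
contact_force: [-0.0, -0.5, -0.4]
opening: 0.0852
grasp_force: 0.0
```

>>> move_arm([
  [1,0,-4,0,0],
  [1,0,-4,0,0],
  [1,0,0,0,0],
])

```text
time: 33.92
ee_pos: [0.4869, 0.1851, 0.2003]
ee_rot: [-0.086, 0.996, -0.001, 0.0]
contact_force: [0.0, 0.6, 0.1]
opening: 0.0853
grasp_force: 0.0
```

Run:
```python
from h import *
for a in('top','side'):
    p,d=snap(a,a+'9');Q=cloud(a,d).reshape(-1,3);Q=Q[np.hypot(Q[:,0]-.457,Q[:,1]-.336)<.11]
    for z in((.085,.105),(.138,.165)):
        T=Q[(Q[:,2]>z[0])&(Q[:,2]<z[1])];print(a,z,len(T),rect(T),np.percentile(T[:,2],98))
    print('low',rect(Q[(Q[:,2]>.02)&(Q[:,2]<.064)]))
s=robot.observe();print(s['time'],s['ee_pos'],s['contact_force'])
```

```text
top (0.085, 0.105) 303 (array([452. , 360.7]), array([ 79.3, 148.4]), 0.1919) 0.10418609802102696
top (0.138, 0.165) 143 (array([456. , 335.3]), array([17.1, 88. ]), 0.1634) 0.1542756533293811
low (array([447.9, 359.9]), array([ 69.4, 140.8]), 0.1609)
side (0.085, 0.105) 766 (array([458.8, 336.1]), array([132.7, 150.7]), 0.1777) 0.1043975350999996
side (0.138, 0.165) 202 (array([458.1, 335.6]), array([19.4, 89.7]), 0.1858) 0.1525199174530724
low (array([434.1, 294. ]), array([102.1, 197.2]), -0.5363)
34.025 [0.48627156 0.18883981 0.2002092 ] [-0.43577069  1.18861938  0.08283103]
```

View pics/side9.png

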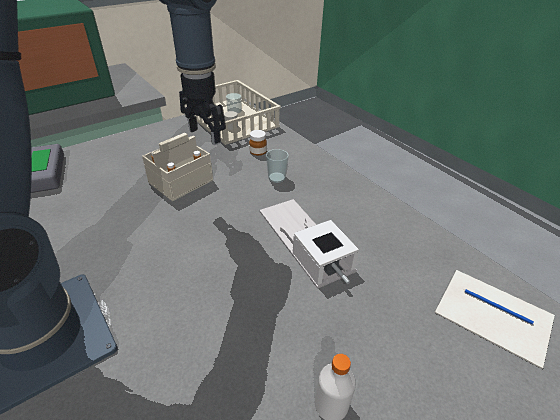

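The caddy is seated squarely on the tray at (180,170), at the same height as at the start. The jar, beaker and wash bottle are where they were, and the carrier is in the reader. I'm handing in.

```bash
python3 -c "
from rig import robot
print(robot.job_done())"
```

```text
the job is handed in; nothing more can be done
None
```

I handed the job in at about 34 s, with no verdict returned: the carrier is in the reader, unmoved under a 30 N push, so I took it as home on the end stop; the caddy is back on its tray; and the beaker, wash bottle and jar look undisturbed.

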